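# Fetch the honey jar from the condiment station

### The arm

A 6-joint arm with a two-finger parallel gripper is mounted at the origin on the work surface. World frame = base frame: x ahead of the robot, y to its left, z up, the work surface at z = 0. Lengths are in mm, angles in rad, forces in N, time in s.
With the tool pointing down it reaches from about 300 to 750 mm from the base axis. Payload 8.5 kg.
Tool frame: the origin (TCP) lies midway between the tips of the shut fingers; the grasp point (between the pads) lies 19 mm behind it; z points along the fingers, y is the line along which they close (so a half turn about z gives the same grasp; the last joint's range is limited). The gripper opens to 85 mm and grips with 20 to 120 N. Pads are 22 mm wide; open, the fingers measure 114 mm over their backs; the gripper's body (76 mm by 85 mm) begins 54 mm behind the grasp point. The pads swing forward as they close: fully open they stand 13 mm farther back than shut.
Start: joints at [0.921, 0.381, 1.297, -0, 1.464, -0.215], TCP at [231.665, 498.81, 231.322] pointing down, gripper open.
Joint ranges: [-3.11, 3.11], [-0.89, 2.33], [0.22, 2.48], [-1.42, 4.56], [0.17, 2.85], [-2.88, 2.88]. Speed limits (rad/s): [2.39, 2.39, 3.14, 3.14, 3.14, 3.14].

### API

Orientations are given as a unit quaternion [w, x, y, z].
In Python, from rig import observe, read_camera, camera_model, close_job gives the robot as it stands.
- The arm moves only by the shell command python3 -m handwheel 'ROWS' [FORCE]. ROWS is JSON, a list of rows, each an object of numbers: "fingers": the opening, from 0 (shut) to 1 (fully open); "dx", "dy", "dz": the shift along the tool's x, y, z in m; "rx", "ry", "rz": the turn, a rotation vector about the tool's x, y, z in rad. A call has exactly 5 rows; each row is the pose to reach, as a shift and turn from the pose commanded when the call began, along the tool's axes at that moment; what a row does not reach only later rows make up. A row lasts 1/8 s, in which the tool goes at most 62.5 mm and 10.7 degrees, less where a joint would pass 70% of its speed; a pose out of reach is approached as far as the arm can. A call with a gripper value outside its range is refused whole. The fingers move at their own pace and stop on an object; FORCE is the grip in N (left out, the last holds). Time passes only in rows, so rows that repeat a pose let the fingers close, or fill a call up. It gives the time, the measured TCP pose, the force, the opening and the grip force at its end, in the units of the state.
- observe(): the state, without advancing time (a new reading comes with each control period).
- read_camera(name): name is "side" or "top"; returns the picture (384x512x3 uint8, blue, green, red); there is no depth.
- camera_model(name): a dict with "intrinsics" (3x3 intrinsics, pixels), "k1" (the pictures are not rectified: a ray, as slopes to the right and down, at radius r is drawn at 1 + k1 r^2 times it, then the intrinsics apply), "R" (3x3) and "t" (3): a world point X has camera coordinates R X + t. Camera axes: x right, y down, z forward; pixel columns grow to the right and rows downward; lengths in mm; the calibration is good to about 2 mm. A picture is of the moment at which its call begins. camera_model takes no time and is no camera call.
- close_job(): hands the job in; it is judged then, once.
The state is a dict: "time_s": time; "q": joint angles; "joint_vel": joint speeds; "joint_efforts": joint torques, N m; "position": TCP position; "eef_rot": TCP orientation; "contact_force": force on the tool from outside, world axes, zero at the start; "wrist_torque": the same for the moment, N m; "opening": finger opening in mm; "grip_force": force on a finger pad.
Only numpy, scipy, OpenCV 4.12 (cv2) and the standard library are available. Lean on these libraries where they do the work, as an engineer would, in place of code of your own. Each camera call takes 0.05 s, during which the arm holds its last target. There are 200 camera calls.

### The job

Of the four closed inserts of the condiment station, open only the one that holds the mini honey jar, take the jar out and stand it upright in the single square dish: set it down, do not drop it. Then shut that lid again, pressing it fully home through its snap catch; keep the other lids shut and leave the rest of the crockery where it stands.

Things in the scene. Friction and masses are not known exactly. Their poses are not given: they have to be found in the camera images.
- jar_mid (a point): Mini honey jar: the only one in its insert, squat, upright, straight round glass body 42 mm across with a flat round metal cap 41 mm across, 47 mm tall, 70 to 120 g. The point is its centre, 23.5 mm above its underside. It stands on the floor of its insert, up to 20 mm off the middle along the insert and 12 mm across, and can be seen through the clear lid.
- jar: The same jar; origin at the centre of its underside, z up through the cap.
- dish_in (a point): The one single square white porcelain dish on the table (others are in a stack by the edge): 120 x 120 mm outside, 14 mm high, vertical rim 5 mm thick, flat floor 110 x 110 mm. The point is the middle of its floor's upper face, 5 mm above the table; its x and y run along its sides. It is loose, 250 g.
- caddy: Condiment station: a steel housing 186 x 424 x 76 mm with four light grey inserts side by side in a row along its y, centres 102 mm apart, each closed by its own clear lid hinged at the back (+x), knob at the front (-x). Which insert is at which place in the row varies. Origin at the centre of its underside on the table.
- pan_honey_in (a point): Middle of the floor of the insert that holds the honey jar. Inside, an insert measures 150 mm front to back, 92 mm across, 61 mm deep, walls 3 mm; its floor is 15 mm and its rim 76 mm above the table. Axes: x to the hinge at the back, y along the row, z up.
- lid_honey (a joint): Lid of the insert with the honey jar, rad: 0 shut, grows as its front edge rises, to 1.85 (leaning back). All lids are alike: clear plate 166 mm front to back, 96 wide, 4 thick, about 100 g; front edge 8 mm out over the insert's front, with a lip turned 12 mm down. The hinge is stiff (0.13 N m): past the catch a lid stays at any angle where it is left.
- lid_honey_hinge (a point): Hinge axis of that lid at its middle, on the plate's underside, 80 mm behind the middle of the insert, 76.5 mm above the table; the axis runs along y. A sprung snap catch at the middle of the front edge holds a shut lid: it takes about 8 to 16 N at the knob to snap open or shut; a lid not pressed through it stays about 10 mm ajar (0.06 rad).
- lid_honey_knob (a point): Knob of the lid of the insert with the honey jar: upright steel block 26 mm front to back, 14 wide, 22 tall, on the lid's middle line, its centre 18 mm behind the front edge. The point is the knob's centre, 11 mm above the lid's top face; shut, it is 15 mm above and 148 mm in front of the hinge axis. Axes turn with the lid: x back to the hinge, z out of the lid.
- lid_milk (a joint): Lid of the insert with the five portion-milk pots: angle in rad, 0 shut, growing as its front edge rises.
- lid_milk_knob (a point): Knob of the lid of the insert with the five portion-milk pots: upright steel block 26 mm front to back, 14 wide, 22 tall, on the lid's middle line, its centre 18 mm behind the front edge. The point is the knob's centre, 11 mm above the lid's top face; shut, it is 15 mm above and 148 mm in front of the hinge axis. Axes turn with the lid: x back to the hinge, z out of the lid.
- lid_sugar (a joint): Lid of the insert with the wrapped sugar cubes: angle in rad, 0 shut, growing as its front edge rises.
- lid_sugar_knob (a point): Knob of the lid of the insert with the wrapped sugar cubes: upright steel block 26 mm front to back, 14 wide, 22 tall, on the lid's middle line, its centre 18 mm behind the front edge. The point is the knob's centre, 11 mm above the lid's top face; shut, it is 15 mm above and 148 mm in front of the hinge axis. Axes turn with the lid: x back to the hinge, z out of the lid.
- lid_salt (a joint): Lid of the insert with the salt and pepper shakers: angle in rad, 0 shut, growing as its front edge rises.
- lid_salt_knob (a point): Knob of the lid of the insert with the salt and pepper shakers: upright steel block 26 mm front to back, 14 wide, 22 tall, on the lid's middle line, its centre 18 mm behind the front edge. The point is the knob's centre, 11 mm above the lid's top face; shut, it is 15 mm above and 148 mm in front of the hinge axis. Axes turn with the lid: x back to the hinge, z out of the lid.
- cup_a: Bystander: coffee cup standing upside down, foot up, 82 mm across and 66 mm high with a handle on its y side, left beyond the dish; origin at the centre of its underside.
- cup_b: Bystander: coffee cup standing upside down, like the other, to the right of the station; origin at the centre of its underside.
- beaker: Bystander: upright cup without handle, 84 mm across, 85 mm high, to the right of the station; origin at the centre of its underside.
- mug: Bystander: upright white mug, 80 mm across, 92 mm high, handle on its y side, front right of the station; origin at the centre of its underside.
- ramekin: Bystander: fluted ramekin, 86 mm across, 40 mm high, in front of the dish; origin at the centre of its underside.
- bottle: Bystander: tall swing-top glass bottle, 80 mm across, 294 mm high, left beyond the dish; origin at the centre of its underside.
Not all that is in view belongs to the job. Of the things like the part that bears dish_in, leave any that is blue; of the rest the larger one is meant.

How it is judged (in metres and radians):
On the way, in this order (a step that is already met when the one before it is completed fails the run):
1. the honey lid is opened wide (beyond 0.6 rad) (value of joint lid_honey above 0.6 rad), for 0.1 s.
2. the jar is lifted out of its insert (height (world z) of jar_mid above 0.1 m), for 0.1 s.
3. the jar stands in the square dish (z of jar_mid in the frame of dish_in between 0.0185 and 0.0285 m and horizontal distance between jar_mid and dish_in below 0.048 m and angle between jar_mid's own z axis and vertical below 0.12 rad), for 0.2 s.
At the end, for the whole second after the job is handed in: the jar stands upright (within 0.12 rad) and still on the floor of the single square dish, wholly inside its rim; the lid of its insert is snapped fully shut again (within 0.02 rad) and the other three lids are shut (within 0.02 rad) (all of step 3 and linear speed of jar below 0.03 m/s and value of joint each of lid_honey, lid_milk, lid_sugar, lid_salt below 0.02 rad); the robot touches nothing.
It fails at once if another lid was lifted (more than 0.05 rad) (value of joint any of lid_milk, lid_sugar, lid_salt above 0.05 rad).
It fails at once if the jar was dropped or thrown: it moved faster than 0.4 m/s with no finger touching it (linear speed of jar above 0.4 m/s and contact force between the fingers and jar below 0.01 N).
It fails at once if other crockery was shifted by more than 30 mm (distance of any of cup_a, cup_b, beaker, mug, ramekin, bottle from where it was at the start of the episode above 0.03 m).
It also fails if it takes over 69 s, if anything falls off the work surface, if the arm or the gripper's body presses on something with over 40 N, if the wrist force passes 120 N, or if a joint passes its speed limit or range.

## Working session

There is one attempt and no reset: what is moved stays moved. The work goes in short steps, Python scripts to look and compute and a shell command to move; the robot and the scene stay as the last step left them, time stands still between calls to the robot, and variables do not carry over. Pictures are saved under pics/ and viewed, at most 10 in all, crops included, and the job is handed in when it is done.

```bash
ls; mkdir -p pics
cat > h.py <<'E'
import numpy as np, cv2
from rig import observe, read_camera, camera_model
def ray(n,u,v):
    c=camera_model(n);K=np.array(c["intrinsics"]);R=np.array(c["R"]);t=np.array(c["t"])
    p=np.array([(u-K[0,2])/K[0,0],(v-K[1,2])/K[1,1]]);q=p.copy()
    for _ in range(20): q=p/(1+c["k1"]*(q@q))
    return -R.T@t, R.T@np.array([q[0],q[1],1])
def onz(n,u,v,z):
    o,d=ray(n,u,v); return (o+d*(z-o[2])/d[2]).round(1)
def proj(n,X):
    c=camera_model(n);K=np.array(c["intrinsics"]);x=np.array(c["R"])@X+np.array(c["t"]);q=x[:2]/x[2];q=q*(1+c["k1"]*(q@q))
    return (K[:2,:2]@q+K[:2,2]).round(1)
E
python3 - <<'E'
from h import *
s=observe();print(s)
for n in("top","side"):
    cv2.imwrite(f"pics/{n}0.png",cv2.resize(read_camera(n),(800,600),interpolation=cv2.INTER_CUBIC)); c=camera_model(n);print(n,c)
E
```

```text
pics
{'time_s': 0.0, 'q': array([ 9.20740313e-01,  3.81227092e-01,  1.29826107e+00, -1.77655966e-06,
        1.46357451e+00, -2.15329330e-01]), 'joint_vel': array([ 1.50314132e-03, -7.98979651e-04, -7.43012320e-04,  2.65388450e-03,
       -5.84743016e-05, -7.05006799e-05]), 'joint_efforts': array([ 8.53199981e-04, -4.48479331e+01, -2.31278497e+01, -1.53860610e-04,
        4.83316951e-03,  4.59889577e-06]), 'position': array([231.480449  , 498.60224391, 230.69496797]), 'eef_rot': array([-3.07401070e-04,  2.15655608e-01,  9.76469210e-01, -6.67643319e-04]), 'contact_force': array([-0.08690937,  0.50880281,  0.24307869]), 'wrist_torque': array([-0.00031221, -0.0501607 , -0.03118428]), 'grip_force': 0.0, 'opening': 85.39664487591614}
top {'intrinsics': array([[455.80842555,   0.        , 253.85019011],
       [  0.        , 455.80842555, 196.77201405],
       [  0.        ,   0.        ,   1.        ]]), 'k1': -0.016527671575354307, 'R': array([[ 0.01529771, -0.99988073, -0.00212312],
       [-0.98834308, -0.01479945, -0.15152205],
       [ 0.15147256,  0.00441631, -0.9884516 ]]), 't': array([  -9.23988075,  498.98607745, 1538.4670309 ])}
side {'intrinsics': array([[406.8505976 ,   0.        , 253.68694436],
       [  0.        , 406.8505976 , 190.21094283],
       [  0.        ,   0.        ,   1.        ]]), 'k1': -0.12968497841211385, 'R': array([[ 0.89116512, -0.45362374, -0.00708774],
       [-0.25216257, -0.48227698, -0.83894157],
       [ 0.37714556,  0.74942273, -0.54417534]]), 't': array([-454.3502952 ,  180.14316368, 1378.97481513])}
```

View pics/top0.png

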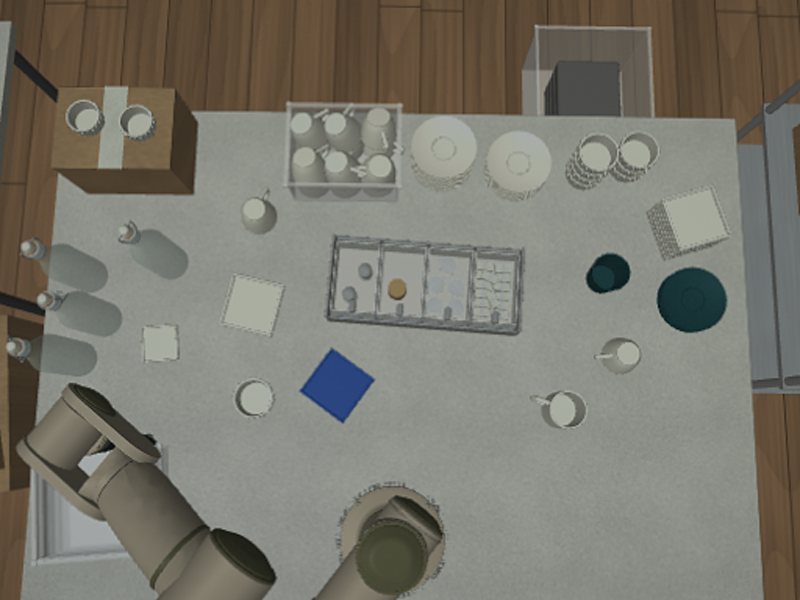

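View pics/side0.png

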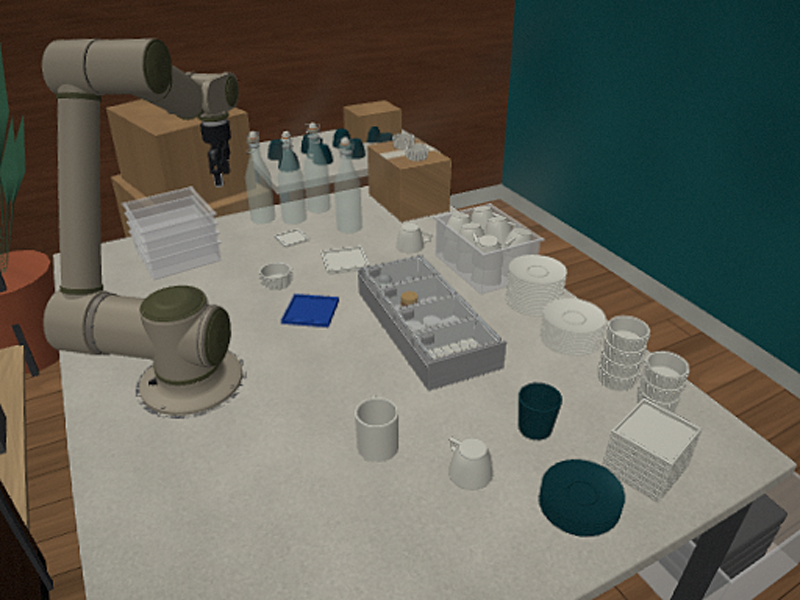

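Top view (800x600): caddy spans about (328,236)-(523,333), with the honey jar (orange cap) at (397,289) in the second insert from the left. The large white dish is at (252,304), the small white decoy at (160,343) and the blue decoy at (338,386).

Run:
```python
from h import *
im=read_camera("top"); 
cr=cv2.resize(im[140:225,190:350],(800,425),interpolation=cv2.INTER_CUBIC); cv2.imwrite("pics/crop1.png",cv2.convertScaleAbs(cr,alpha=1.3))
hsv=cv2.cvtColor(im,cv2.COLOR_BGR2HSV)
def cen(n,im,box,m):
    x0,y0,x1,y1=box;k=np.zeros(m.shape,np.uint8);k[y0:y1,x0:x1]=m[y0:y1,x0:x1]
    c=max(cv2.findContours(k,0,2)[0],key=cv2.contourArea);return cv2.minAreaRect(c),cv2.contourArea(c),cv2.boundingRect(c)
m=((hsv[...,0]<25)&(hsv[...,1]>70)&(hsv[...,2]>60)).astype(np.uint8)*255
r=cen("top",im,(215,150,300,215),m);print("jar",r,onz("top",*r[0][0],62))
g=cv2.cvtColor(im,cv2.COLOR_BGR2GRAY);print("floor,dish gray",im[220,140],im[195,161])
for t in(180,190,200):
    r=cen("top",im,(135,165,190,222),(g>t).astype(np.uint8)*255);print("dish",t,r,[onz("top",*p,14) for p in cv2.boxPoints(r[0])],onz("top",*r[0][0],14))
ims=read_camera("side");hs=cv2.cvtColor(ims,cv2.COLOR_BGR2HSV)
m=((hs[...,0]<25)&(hs[...,1]>70)&(hs[...,2]>60)).astype(np.uint8)*255
r=cen("side",ims,(245,175,280,205),m);print("jar side",r,onz("side",*r[0][0],60))
```

```text
jar (((254.0, 185.0), (12.0, 10.0), 90.0), 98.5, (249, 179, 11, 13)) [536.1  -1.7  62. ]
floor,dish gray [144 152 148] [161 174 169]Traceback (most recent call last):
  File "<stdin>", line 12, in <module>
  File "<stdin>", line 7, in cen
ValueError: max() iterable argument is empty
```

View pics/crop1.png

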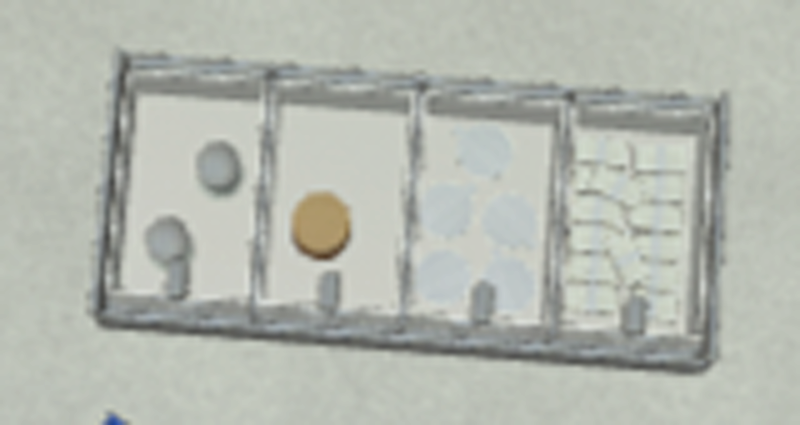

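The crop shows knobs at (177,278), (331,291), (483,302), (635,315) in crop pixels. The jar cap is at (321,224) in the second insert; salt is left of it, milk and sugar to its right.

Run:
```python
from h import *
K=[onz("top",190+u/5-.4,140+v/5-.4,99) for u,v in((177,280),(331,291),(483,303),(635,315))]
print("knobs",K)
d=K[0]-K[3];yaw=np.arctan2(-d[0],d[1]);print("yaw",yaw,np.linalg.norm(d))
for u,v in((122,52),(725,93),(708,370),(98,322)):print("corner",onz("top",190+u/5-.4,140+v/5-.4,78))
print("cap",onz("top",190+321/5-.4,140+224/5-.4,62))
im=read_camera("top");g=cv2.GaussianBlur(cv2.cvtColor(im,6),(3,3),0)
for t in(160,164,168):
    k=np.zeros_like(g);k[165:222,135:190]=(g[165:222,135:190]>t)*255
    c=max(cv2.findContours(k,0,2)[0],key=cv2.contourArea);r=cv2.minAreaRect(c);print(t,r,onz("top",*r[0],14),[onz("top",*p,14)[:2] for p in cv2.boxPoints(r)])
s=cv2.cvtColor(read_camera("side"),cv2.COLOR_BGR2HSV);k=np.zeros_like(g);m=(s[...,0]<25)&(s[...,1]>70);k[180:200,250:272]=m[180:200,250:272]*255
c=max(cv2.findContours(k,0,2)[0],key=cv2.contourArea);r=cv2.boundingRect(c);print("side cap",r,onz("side",r[0]+r[2]/2-.5,r[1]+r[3]/2-.5,59))
```

```text
knobs [array([492.2,  94. ,  99. ]), array([486.4,  -8.5,  99. ]), array([ 479.8, -109.5,   99. ]), array([ 473.3, -210.4,   99. ])]
yaw -0.06200975350761569 304.9861800147672
corner [653.  137.1  78. ]
corner [ 630.3 -275.6   78. ]
corner [ 439.8 -261.9   78. ]
corner [466.1 147.9  78. ]
cap [538.2  -1.   62. ]
160 ((161.41177368164062, 194.85293579101562), (29.831880569458008, 31.044557571411133), 14.03624439239502) [504.7 323.7  14. ] [array([463.2, 385.9]), array([571.1, 364.8]), array([546.5, 261.1]), array([439.2, 283.2])]
164 ((161.5062255859375, 194.6016845703125), (29.11587905883789, 30.146526336669922), 14.931416511535645) [505.6 323.4  14. ] [array([466.3, 384.7]), array([570.7, 362.6]), array([545.2, 261.7]), array([441.3, 284.8])]
168 ((161.4705810546875, 194.61764526367188), (28.376665115356445, 28.134132385253906), 14.03624439239502) [505.5 323.5  14. ] [array([468.4, 382.2]), array([566.2, 363.1]), array([542.9, 264.5]), array([445.6, 284.5])]
side cap (257, 186, 10, 10) [537.2 -12.3  59. ]
```

```bash
cat >> h.py <<'E'
from scipy.spatial.transform import Rotation as Ro
YAW=-0.062
CX=np.array([np.cos(YAW),np.sin(YAW),0]);CY=np.array([-np.sin(YAW),np.cos(YAW),0])
O=np.array([554.1,-11.9,0])  # middle of honey insert on table
def go(pos,yang=None,tilt=0):
    """shift/turn in tool axes from the measured pose; yang: world heading of tool y (rad); tilt about caddy y"""
    s=observe();q=s["eef_rot"];R=Ro.from_quat([q[1],q[2],q[3],q[0]])
    d=R.inv().apply(np.array(pos)-s["position"])/1000
    rv=np.zeros(3)
    if yang is not None:
        y=np.array([np.cos(yang),np.sin(yang),0]);z=np.array([0,0,-1.]);T=Ro.from_matrix(np.c_[np.cross(y,z),y,z])
        T=Ro.from_rotvec(tilt*CY)*T
        rv=(R.inv()*T).as_rotvec()
    print("t",round(float(s["time_s"]),2),"pos",s["position"].round(1),"F",s["contact_force"].round(1),"op",round(float(s["opening"]),1),"d",d.round(4),"r",rv.round(3))
    print("  R\n",R.as_matrix().round(3))
def loc(x,y,z): return O+x*CX+y*CY+np.array([0,0,z])
YA=np.pi/2+YAW
E
python3 -m handwheel '[{"fingers":0.6,"dx":-0.444,"dy":-0.352,"dz":0.07,"rz":-0.373},{"fingers":0.6,"dx":-0.444,"dy":-0.352,"dz":0.07,"rz":-0.373},{"fingers":0.6,"dx":-0.444,"dy":-0.352,"dz":0.07,"rz":-0.373},{"fingers":0.6,"dx":-0.444,"dy":-0.352,"dz":0.07,"rz":-0.373},{"fingers":0.6,"dx":-0.444,"dy":-0.352,"dz":0.07,"rz":-0.373}]' 40
python3 -c "
from h import *
go(loc(-68,0,150),YA)"
```

```text
t 0.25 pos [231.6 498.7 231. ] F [ 0.3 -0.3  0.4] op 85.6 d [-0.4443 -0.352   0.0812] r [-0.001 -0.    -0.373]
  R
 [[-0.907  0.421 -0.   ]
 [ 0.421  0.907 -0.001]
 [ 0.    -0.001 -1.   ]]schema error: expected keys fingers, dx, dy, dz, rx, ry, rz
```

All keys are needed.

```bash
python3 -m handwheel '[{"fingers":0.6,"dx":-0.444,"dy":-0.352,"dz":0.08,"rx":0,"ry":0,"rz":-0.373},{"fingers":0.6,"dx":-0.444,"dy":-0.352,"dz":0.08,"rx":0,"ry":0,"rz":-0.373},{"fingers":0.6,"dx":-0.444,"dy":-0.352,"dz":0.08,"rx":0,"ry":0,"rz":-0.373},{"fingers":0.6,"dx":-0.444,"dy":-0.352,"dz":0.08,"rx":0,"ry":0,"rz":-0.373},{"fingers":0.6,"dx":-0.444,"dy":-0.352,"dz":0.08,"rx":0,"ry":0,"rz":-0.373}]' 40
python3 -c "
from h import *
go(loc(-68,0,150),YA)"
```

```text
time_s: 0.88
position: [366.5, 230.9, 189.2]
eef_rot: [0.0, 0.031, 1.0, 0.0]
contact_force: [2.2, 1.1, -1.1]
opening: 51.3
grip_force: 0.0
t 0.88 pos [366.5 230.9 189.2] F [ 2.2  1.1 -1.1] op 51.3 d [-0.1341 -0.2308  0.0392] r [0.    0.001 0.001]
  R
 [[-0.998  0.061  0.001]
 [ 0.061  0.998  0.   ]
 [-0.001  0.    -1.   ]]
```

```bash
python3 -m handwheel '[{"fingers":0.5,"dx":-0.134,"dy":-0.231,"dz":0.039,"rx":0,"ry":0,"rz":0},{"fingers":0.5,"dx":-0.134,"dy":-0.231,"dz":0.039,"rx":0,"ry":0,"rz":0},{"fingers":0.5,"dx":-0.134,"dy":-0.231,"dz":0.039,"rx":0,"ry":0,"rz":0},{"fingers":0.5,"dx":-0.134,"dy":-0.231,"dz":0.039,"rx":0,"ry":0,"rz":0},{"fingers":0.5,"dx":-0.134,"dy":-0.231,"dz":0.039,"rx":0,"ry":0,"rz":0}]'
python3 - <<'E'
from h import *
go(loc(-68,0,105),YA)
im=read_camera("side");K=loc(-68,0,91.5);print(proj("side",K),proj("top",K))
cv2.imwrite("pics/s2.png",cv2.resize(im[130:230,200:340],(800,571),interpolation=cv2.INTER_CUBIC))
E
```

```text
time_s: 1.5
position: [486.4, -9.0, 149.6]
eef_rot: [-0.0, 0.033, 0.999, -0.0]
contact_force: [-0.3, 0.4, 0.1]
opening: 43.1
grip_force: 0.0
t 1.5 pos [486.4  -9.  149.6] F [-0.3  0.4  0.1] op 43.1 d [0.0002 0.0013 0.0446] r [-0.    -0.001 -0.003]
  R
 [[-0.998  0.065 -0.001]
 [ 0.065  0.998 -0.   ]
 [ 0.001 -0.    -1.   ]]
[248.8 186. ] [255.6 198.2]
```

View pics/s2.png

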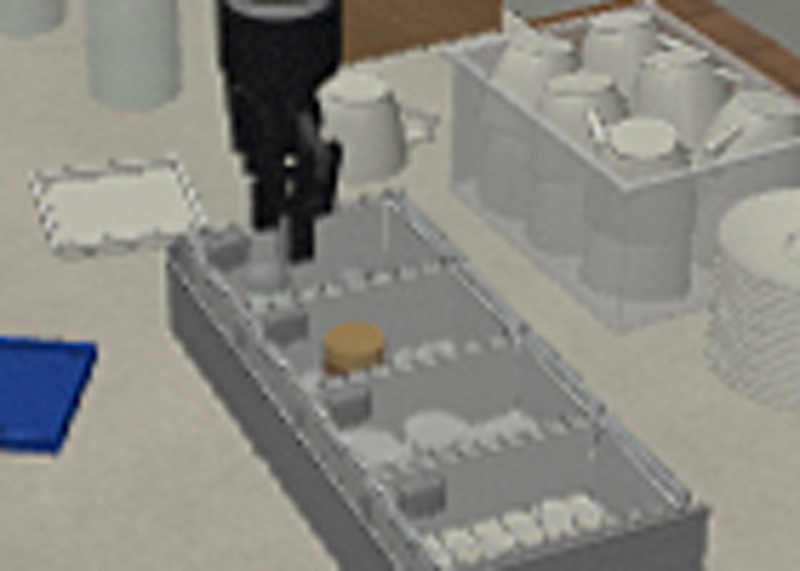

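The side crop shows the fingers above the honey knob at crop (287,323), against (278,319) predicted, and the cap top at (354,338). The estimate is good enough to descend and grip.

```bash
python3 -c "
from h import *
print(onz('side',200+354/5.71-.4,130+338/5.71-.4,62))"
python3 -m handwheel '[{"fingers":0.5,"dx":-0.001,"dy":0.001,"dz":0.03,"rx":0,"ry":0,"rz":0},{"fingers":0.5,"dx":-0.001,"dy":0.001,"dz":0.055,"rx":0,"ry":0,"rz":0},{"fingers":0.5,"dx":-0.001,"dy":0.001,"dz":0.065,"rx":0,"ry":0,"rz":0},{"fingers":0.3,"dx":-0.001,"dy":0.001,"dz":0.065,"rx":0,"ry":0,"rz":0},{"fingers":0.0,"dx":-0.001,"dy":0.001,"dz":0.065,"rx":0,"ry":0,"rz":0}]' 60
python3 -m handwheel '[{"fingers":0.0,"dx":0,"dy":0,"dz":0,"rx":0,"ry":0,"rz":0},{"fingers":0.0,"dx":0,"dy":0,"dz":0,"rx":0,"ry":0,"rz":0},{"fingers":0.0,"dx":0,"dy":0,"dz":0,"rx":0,"ry":0,"rz":0},{"fingers":0.0,"dx":0,"dy":0,"dz":0,"rx":0,"ry":0,"rz":0},{"fingers":0.0,"dx":0,"dy":0,"dz":0,"rx":0,"ry":0,"rz":0}]' 60
```

```text
[541.  -6.  62.]
time_s: 2.17
position: [486.4, -7.8, 86.3]
eef_rot: [0.0, 0.03, 1.0, -0.003]
contact_force: [-5.3, -14.5, 1.4]
opening: 12.2
grip_force: 62.7
time_s: 2.8
position: [486.5, -7.8, 86.3]
eef_rot: [0.0, 0.031, 1.0, -0.003]
contact_force: [-4.6, -17.4, -0.0]
opening: 12.6
grip_force: 62.6
```

```bash
python3 -m handwheel '[{"fingers":0.0,"dx":-0.001,"dy":-0.001,"dz":-0.007,"rx":0,"ry":0.05,"rz":0},{"fingers":0.0,"dx":-0.002,"dy":-0.001,"dz":-0.0176,"rx":0,"ry":0.12,"rz":0},{"fingers":0.0,"dx":-0.006,"dy":-0.001,"dz":-0.032,"rx":0,"ry":0.22,"rz":0},{"fingers":0.0,"dx":-0.0106,"dy":-0.001,"dz":-0.046,"rx":0,"ry":0.32,"rz":0},{"fingers":0.0,"dx":-0.017,"dy":-0.001,"dz":-0.0594,"rx":0,"ry":0.42,"rz":0}]' 60
python3 -c "
from h import *
def arc(t): return loc(80-148*np.cos(t)+10*np.sin(t),0,76.5+148*np.sin(t)+10*np.cos(t))
for t in (.42,.55,.7,.85,1,1.1): print(t);go(arc(t),YA,t)"
```

```text
time_s: 3.42
position: [503.4, -9.0, 146.6]
eef_rot: [-0.21, 0.031, 0.977, 0.004]
contact_force: [-2.1, -11.5, -0.8]
opening: 12.4
grip_force: 62.5
0.42
t 3.42 pos [503.4  -9.  146.6] F [ -2.1 -11.5  -0.8] op 12.4 d [-0.      0.0003  0.0007] r [-0.004 -0.002 -0.002]
  R
 [[-0.91   0.062 -0.409]
 [ 0.058  0.998  0.022]
 [ 0.41  -0.004 -0.912]]
0.55
t 3.42 pos [503.4  -9.  146.6] F [ -2.1 -11.5  -0.8] op 12.4 d [-0.0025  0.0002 -0.0184] r [-0.004  0.128 -0.002]
  R
 [[-0.91   0.062 -0.409]
 [ 0.058  0.998  0.022]
 [ 0.41  -0.004 -0.912]]
0.7
t 3.42 pos [503.4  -9.  146.6] F [ -2.1 -11.5  -0.8] op 12.4 d [-0.0085  0.0001 -0.0398] r [-0.004  0.278 -0.002]
  R
 [[-0.91   0.062 -0.409]
 [ 0.058  0.998  0.022]
 [ 0.41  -0.004 -0.912]]
0.85
t 3.42 pos [503.4  -9.  146.6] F [ -2.1 -11.5  -0.8] op 12.4 d [-0.0175  0.0001 -0.0601] r [-0.003  0.428 -0.003]
  R
 [[-0.91   0.062 -0.409]
 [ 0.058  0.998  0.022]
 [ 0.41  -0.004 -0.912]]
1
t 3.42 pos [503.4  -9.  146.6] F [ -2.1 -11.5  -0.8] op 12.4 d [-0.0295  0.     -0.0788] r [-0.003  0.578 -0.003]
  R
 [[-0.91   0.062 -0.409]
 [ 0.058  0.998  0.022]
 [ 0.41  -0.004 -0.912]]
1.1
t 3.42 pos [503.4  -9.  146.6] F [ -2.1 -11.5  -0.8] op 12.4 d [-0.039  -0.     -0.0902] r [-0.003  0.678 -0.003]
  R
 [[-0.91   0.062 -0.409]
 [ 0.058  0.998  0.022]
 [ 0.41  -0.004 -0.912]]
```

```bash
python3 -m handwheel '[{"fingers":0.0,"dx":-0.0025,"dy":-0.001,"dz":-0.0184,"rx":0,"ry":0.13,"rz":0},{"fingers":0.0,"dx":-0.0085,"dy":-0.001,"dz":-0.040,"rx":0,"ry":0.28,"rz":0},{"fingers":0.0,"dx":-0.0175,"dy":-0.001,"dz":-0.060,"rx":0,"ry":0.43,"rz":0},{"fingers":0.0,"dx":-0.0295,"dy":-0.001,"dz":-0.079,"rx":0,"ry":0.58,"rz":0},{"fingers":0.0,"dx":-0.039,"dy":-0.001,"dz":-0.090,"rx":0,"ry":0.68,"rz":0}]' 60
python3 -c "
from h import *
def arc(t): return loc(80-148*np.cos(t)+10*np.sin(t),0,76.5+148*np.sin(t)+10*np.cos(t))
for t in (1.1,1.22,1.34,1.46,1.58,1.65): print(t);go(arc(t),YA,t)
print(observe()['q'])"
```

```text
time_s: 4.05
position: [575.9, -13.5, 214.1]
eef_rot: [-0.524, 0.028, 0.851, 0.016]
contact_force: [-4.8, -15.9, 11.7]
opening: 12.1
grip_force: 62.9
1.1
t 4.05 pos [575.9 -13.5 214.1] F [ -4.8 -15.9  11.7] op 12.1 d [-0.001   0.0002  0.0006] r [ 0.001 -0.003 -0.003]
  R
 [[-0.45   0.065 -0.891]
 [ 0.031  0.998  0.057]
 [ 0.893 -0.002 -0.451]]
1.22
t 4.05 pos [575.9 -13.5 214.1] F [ -4.8 -15.9  11.7] op 12.1 d [-0.0032  0.0003 -0.0171] r [ 0.001  0.117 -0.003]
  R
 [[-0.45   0.065 -0.891]
 [ 0.031  0.998  0.057]
 [ 0.893 -0.002 -0.451]]
1.34
t 4.05 pos [575.9 -13.5 214.1] F [ -4.8 -15.9  11.7] op 12.1 d [-0.0075  0.0003 -0.0343] r [ 0.002  0.237 -0.003]
  R
 [[-0.45   0.065 -0.891]
 [ 0.031  0.998  0.057]
 [ 0.893 -0.002 -0.451]]
1.46
t 4.05 pos [575.9 -13.5 214.1] F [ -4.8 -15.9  11.7] op 12.1 d [-0.0139  0.0003 -0.051 ] r [ 0.002  0.357 -0.003]
  R
 [[-0.45   0.065 -0.891]
 [ 0.031  0.998  0.057]
 [ 0.893 -0.002 -0.451]]
1.58
t 4.05 pos [575.9 -13.5 214.1] F [ -4.8 -15.9  11.7] op 12.1 d [-0.0222  0.0004 -0.0667] r [ 0.002  0.477 -0.003]
  R
 [[-0.45   0.065 -0.891]
 [ 0.031  0.998  0.057]
 [ 0.893 -0.002 -0.451]]
1.65
t 4.05 pos [575.9 -13.5 214.1] F [ -4.8 -15.9  11.7] op 12.1 d [-0.0278  0.0004 -0.0754] r [ 0.002  0.547 -0.003]
  R
 [[-0.45   0.065 -0.891]
 [ 0.031  0.998  0.057]
 [ 0.893 -0.002 -0.451]]
[-0.18117104  0.97797046  0.58419946 -0.23227013  2.66868713 -1.82894421]
```

```bash
python3 -m handwheel '[{"fingers":0.0,"dx":-0.0032,"dy":-0.001,"dz":-0.0175,"rx":0,"ry":0.12,"rz":0},{"fingers":0.0,"dx":-0.009,"dy":-0.001,"dz":-0.036,"rx":0,"ry":0.12,"rz":0},{"fingers":0.0,"dx":-0.017,"dy":-0.001,"dz":-0.054,"rx":0,"ry":0.12,"rz":0},{"fingers":0.0,"dx":-0.0267,"dy":-0.001,"dz":-0.069,"rx":0,"ry":0.12,"rz":0},{"fingers":0.0,"dx":-0.030,"dy":-0.001,"dz":-0.0735,"rx":0,"ry":0.12,"rz":0}]' 25
python3 - <<'E'
from h import *
go(loc(-18,9,200))
im=read_camera("side");cv2.imwrite("pics/s3.png",cv2.resize(im[60:240,180:420],(800,600),interpolation=cv2.INTER_CUBIC))
E
```

```text
time_s: 4.68
position: [614.3, -17.7, 205.2]
eef_rot: [-0.557, 0.021, 0.83, 0.012]
contact_force: [3.5, 31.6, 7.2]
opening: 12.8
grip_force: 48.7
t 4.67 pos [614.3 -17.7 205.2] F [ 3.5 31.6  7.2] op 12.8 d [0.0249 0.0122 0.0744] r [0. 0. 0.]
  R
 [[-0.378  0.048 -0.925]
 [ 0.022  0.999  0.043]
 [ 0.926 -0.004 -0.379]]
```

View pics/s3.png

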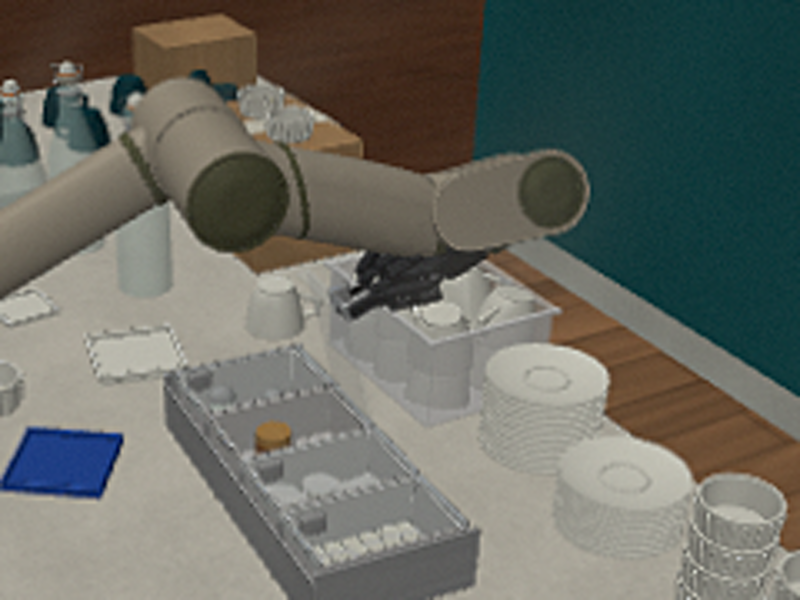

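Side view: the gripper is still at the lifted knob at about (345,300), the jar is open to view at (273,437), and the lid is roughly vertical. The TCP is short of its target, so I check the joints.

Run:
```python
from h import *
s=observe();print(s['q'],s['joint_vel'].round(2),s['contact_force'],s['wrist_torque'],s['opening'],s['position'])
im=read_camera("top");cv2.imwrite("pics/t4.png",cv2.resize(im[110:250,180:360],(800,622))[:600])
```

```text
[-0.17190791  1.12401694  0.32840072 -0.41154351  2.84750216 -2.01050463] [-0.   -0.    0.02  0.   -0.    0.  ] [-0.26421926 31.01882796 40.65052467] [ 2.09642059  5.77955174 -4.91545432] 12.294929867352865 [614.27569332 -17.69876504 204.27626537]
```

View pics/t4.png

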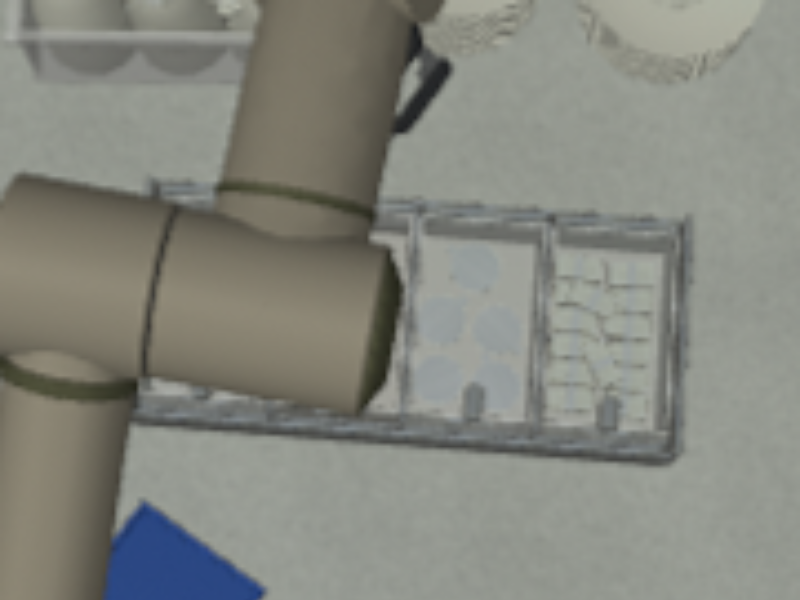

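The top view shows the arm over the station with only the milk and sugar lids visible, both shut. Joint 5 is at its limit, so I release the knob and see where the arm settles.

```bash
python3 -m handwheel '[{"fingers":0.25,"dx":0,"dy":0,"dz":0,"rx":0,"ry":0,"rz":0},{"fingers":0.5,"dx":0,"dy":0,"dz":0,"rx":0,"ry":0,"rz":0},{"fingers":0.5,"dx":0.005,"dy":0,"dz":-0.01,"rx":0,"ry":-0.02,"rz":0},{"fingers":0.5,"dx":0.01,"dy":0,"dz":-0.02,"rx":0,"ry":-0.06,"rz":0},{"fingers":0.5,"dx":0.02,"dy":0,"dz":-0.03,"rx":0,"ry":-0.1,"rz":0}]' 25
python3 -c "
from h import *
s=observe();print(s['q'].round(3),s['contact_force'].round(1))
go(loc(80,0,300),YA,0.6)"
```

```text
time_s: 5.4
position: [625.0, -23.8, 224.0]
eef_rot: [-0.517, 0.024, 0.855, 0.012]
contact_force: [-0.0, -0.9, -0.0]
opening: 42.7
grip_force: 0.0
[-0.18   1.108  0.248 -0.403  2.847 -2.013] [-0.  -0.9 -0. ]
t 5.4 pos [625.  -23.8 224. ] F [-0.  -0.9 -0. ] op 42.7 d [ 0.0633  0.0071 -0.0429] r [-0.01  -0.487  0.003]
  R
 [[-0.464  0.053 -0.884]
 [ 0.028  0.999  0.045]
 [ 0.885 -0.004 -0.465]]
```

```bash
python3 -m handwheel '[{"fingers":0.5,"dx":0.015,"dy":0.001,"dz":-0.01,"rx":0,"ry":-0.15,"rz":0},{"fingers":0.5,"dx":0.04,"dy":0.002,"dz":-0.025,"rx":0,"ry":-0.3,"rz":0},{"fingers":0.5,"dx":0.063,"dy":0.005,"dz":-0.043,"rx":0,"ry":-0.48,"rz":0},{"fingers":0.5,"dx":0.063,"dy":0.005,"dz":-0.043,"rx":0,"ry":-0.49,"rz":0},{"fingers":0.5,"dx":0.063,"dy":0.005,"dz":-0.043,"rx":0,"ry":-0.49,"rz":0}]'
python3 -c "
from h import *
s=observe();print(s['q'].round(3),s['contact_force'].round(1))
go(loc(-30,0,270),YA,0)"
```

```text
time_s: 6.02
position: [633.8, -18.8, 299.7]
eef_rot: [-0.295, 0.026, 0.955, 0.006]
contact_force: [-0.3, -0.6, -0.7]
opening: 42.8
grip_force: 0.0
[-0.184  0.858  0.343 -0.136  2.532 -1.789] [-0.3 -0.6 -0.7]
t 6.03 pos [633.8 -18.8 299.7] F [-0.3 -0.6 -0.7] op 42.8 d [0.0739 0.0031 0.0866] r [-0.007 -0.6    0.008]
  R
 [[-0.824  0.052 -0.564]
 [ 0.045  0.999  0.026]
 [ 0.565 -0.004 -0.825]]
```

```bash
python3 -m handwheel '[{"fingers":0.5,"dx":0.03,"dy":0.002,"dz":0.01,"rx":0,"ry":-0.15,"rz":0},{"fingers":0.5,"dx":0.06,"dy":0.003,"dz":0.05,"rx":0,"ry":-0.32,"rz":0},{"fingers":0.3,"dx":0.074,"dy":0.003,"dz":0.087,"rx":0,"ry":-0.48,"rz":0},{"fingers":0.1,"dx":0.074,"dy":0.003,"dz":0.087,"rx":0,"ry":-0.6,"rz":0},{"fingers":0,"dx":0.074,"dy":0.003,"dz":0.087,"rx":0,"ry":-0.6,"rz":0}]'
python3 - <<'E'
from h import *
go(loc(-30,0,215),YA,0)
im=read_camera("side");cv2.imwrite("pics/s5.png",cv2.resize(im[60:240,180:420],(800,600),interpolation=cv2.INTER_CUBIC))
for t in (1.3,1.5,1.7):
    print(t,[((proj("side",loc(80-166*np.cos(t),y,76.5+166*np.sin(t)))-[180,60])*3.333).round() for y in(-48,48)])
E
```

```text
time_s: 6.65
position: [521.7, -9.8, 268.4]
eef_rot: [-0.002, 0.026, 1.0, -0.002]
contact_force: [0.7, 0.4, 1.2]
opening: -0.3
grip_force: 0.0
t 6.65 pos [521.7  -9.8 268.4] F [0.7 0.4 1.2] op -0.3 d [-0.0027  0.      0.0534] r [-0.003 -0.004  0.01 ]
  R
 [[-0.999  0.052 -0.004]
 [ 0.052  0.999 -0.003]
 [ 0.004 -0.003 -1.   ]]
1.3 [array([336., 305.]), array([297., 268.])]
1.5 [array([364., 294.]), array([323., 258.])]
1.7 [array([391., 289.]), array([350., 254.])]
```

View pics/s5.png

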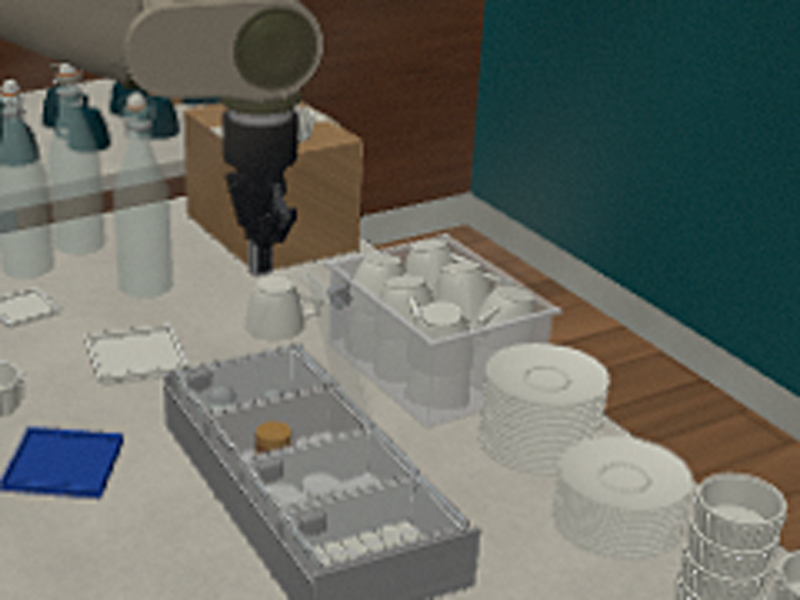

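The lid stands at about 1.4 rad (top edge near (310,260)-(350,297), knob at (340,295)) and the jar is clear at (273,437). I push the lid further back with the shut fingers.

```bash
python3 -m handwheel '[{"fingers":0,"dx":-0.003,"dy":0,"dz":0.05,"rx":0,"ry":0,"rz":0},{"fingers":0,"dx":-0.03,"dy":0,"dz":0.068,"rx":0,"ry":0,"rz":0},{"fingers":0,"dx":-0.06,"dy":0,"dz":0.068,"rx":0,"ry":0,"rz":0},{"fingers":0,"dx":-0.09,"dy":0,"dz":0.068,"rx":0,"ry":0,"rz":0},{"fingers":0,"dx":-0.113,"dy":0,"dz":0.068,"rx":0,"ry":0,"rz":0}]'
python3 -m handwheel '[{"fingers":0,"dx":0,"dy":0,"dz":0,"rx":0,"ry":0,"rz":0},{"fingers":0,"dx":0.03,"dy":0,"dz":0,"rx":0,"ry":0,"rz":0},{"fingers":0.3,"dx":0.07,"dy":0,"dz":0,"rx":0,"ry":0,"rz":0.15},{"fingers":0.6,"dx":0.1,"dy":0,"dz":0,"rx":0,"ry":0,"rz":0.3},{"fingers":0.7,"dx":0.11,"dy":0,"dz":0,"rx":0,"ry":0,"rz":0.48}]'
python3 - <<'E'
from h import *
go(loc(-16,8,150),YAW,0)
im=read_camera("side");cv2.imwrite("pics/s6.png",cv2.resize(im[110:230,200:360],(800,600),interpolation=cv2.INTER_CUBIC))
E
```

```text
time_s: 7.32
position: [640.5, -17.2, 202.8]
eef_rot: [0.002, 0.026, 1.0, -0.003]
contact_force: [-0.8, -1.9, 7.7]
opening: 0.1
grip_force: 0.2
time_s: 7.95
position: [526.5, -10.6, 200.4]
eef_rot: [-0.002, 0.266, 0.964, -0.002]
contact_force: [0.4, -0.7, 0.2]
opening: 54.5
grip_force: 0.0
t 7.95 pos [526.5 -10.6 200.4] F [ 0.4 -0.7  0.2] op 54.5 d [-0.0066  0.0131  0.0503] r [-6.000e-03  1.000e-03  1.095e+00]
  R
 [[-0.859  0.512 -0.004]
 [ 0.512  0.859 -0.003]
 [ 0.002 -0.005 -1.   ]]
```

View pics/s6.png

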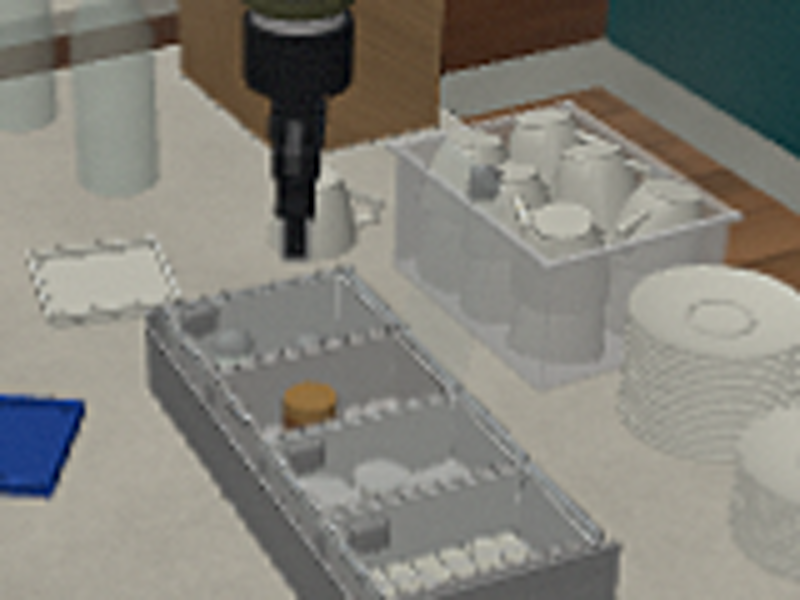

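The knob has moved right to crop (484,182), so the lid is wide open. The cap top is at (309,394). I refine the jar position and turn to grasp it.

```bash
python3 -m handwheel '[{"fingers":0.75,"dx":0,"dy":0,"dz":-0.01,"rx":0,"ry":0,"rz":0.18},{"fingers":0.75,"dx":0,"dy":0,"dz":-0.01,"rx":0,"ry":0,"rz":0.36},{"fingers":0.75,"dx":0,"dy":0,"dz":-0.01,"rx":0,"ry":0,"rz":0.54},{"fingers":0.75,"dx":0,"dy":0,"dz":-0.01,"rx":0,"ry":0,"rz":0.72},{"fingers":0.75,"dx":0,"dy":0,"dz":-0.01,"rx":0,"ry":0,"rz":0.9}]'
python3 - <<'E'
from h import *
im=read_camera("side");s=cv2.cvtColor(im,cv2.COLOR_BGR2HSV)
m=((s[...,0]<25)&(s[...,1]>90)&(s[...,2]>70)).astype(np.uint8)*255
k=np.zeros_like(m);k[180:202,250:275]=m[180:202,250:275]
x,y,w,h=cv2.boundingRect(k);print(x,y,w,h)
for u,v in((261.0,188.0),(x+w/2-.5,188)):print(onz("side",u,v,62))
for X in((538,-1,62),(540,-5,62)):
    P=[proj("side",np.array(X)+20.5*np.array([np.cos(a),np.sin(a),0])) for a in np.arange(0,6.28,.2)];print(X,np.min(P,0),np.max(P,0))
go(loc(-16,8,150),YAW,0)
E
```

```text
time_s: 8.62
position: [528.1, -10.8, 210.2]
eef_rot: [-0.0, 0.658, 0.753, -0.002]
contact_force: [-1.0, 0.4, -0.6]
opening: 64.2
grip_force: 0.0
257 186 10 10
[541.6  -0.   62. ]
[543.3  -0.9  62. ]
(538, -1, 62) [254.9 185.5] [265.7 191.3]
(540, -5, 62) [255.9 185.9] [266.6 191.7]
t 8.68 pos [528.1 -10.8 210.2] F [-0.4 -0.2 -0.1] op 64.0 d [0.0066 0.0117 0.0601] r [-0.004  0.003  0.19 ]
  R
 [[-0.128  0.992 -0.003]
 [ 0.992  0.128 -0.004]
 [-0.003 -0.004 -1.   ]]
```

```bash
python3 -m handwheel '[{"fingers":0.75,"dx":0.007,"dy":0.013,"dz":0.02,"rx":0,"ry":0,"rz":0.18},{"fingers":0.75,"dx":0.007,"dy":0.013,"dz":0.07,"rx":0,"ry":0,"rz":0.19},{"fingers":0.75,"dx":0.007,"dy":0.013,"dz":0.12,"rx":0,"ry":0,"rz":0.19},{"fingers":0.75,"dx":0.007,"dy":0.013,"dz":0.13,"rx":0,"ry":0,"rz":0.19},{"fingers":0.75,"dx":0.007,"dy":0.013,"dz":0.13,"rx":0,"ry":0,"rz":0.19}]'
python3 - <<'E'
from h import *
go([540,-2,22],YAW,0)
im=read_camera("side");cv2.imwrite("pics/s7.png",cv2.resize(im[130:220,220:340],(800,600),interpolation=cv2.INTER_CUBIC))
E
```

```text
time_s: 9.3
position: [539.6, -2.5, 81.3]
eef_rot: [0.001, 0.724, 0.689, -0.002]
contact_force: [-0.0, 0.1, 1.8]
opening: 63.9
grip_force: 0.0
t 9.3 pos [539.6  -2.5  81.3] F [-0.   0.1  1.8] op 63.9 d [0.0007 0.0004 0.0593] r [-0.001  0.004  0.013]
  R
 [[ 0.049  0.999 -0.001]
 [ 0.999 -0.049 -0.004]
 [-0.004 -0.001 -1.   ]]
```

View pics/s7.png

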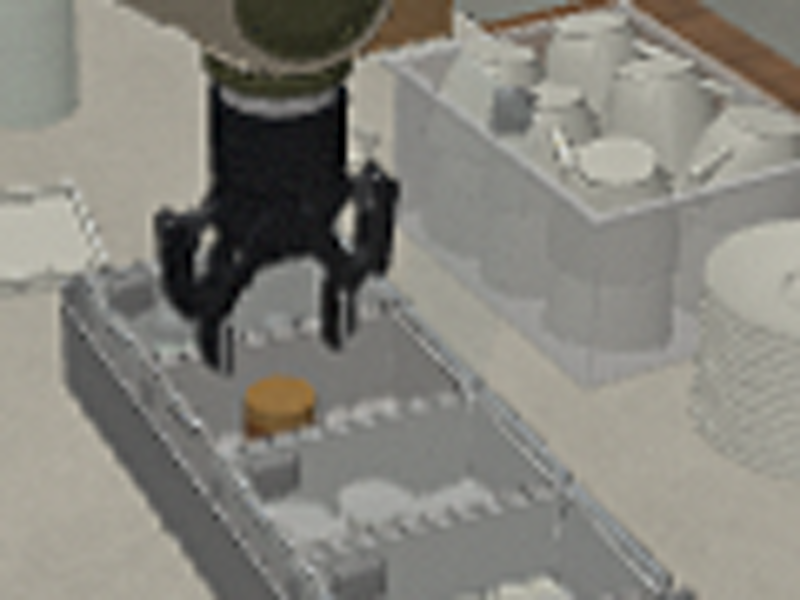

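The fingers (tips at crop (222,365) and (340,345)) straddle the line straight above the cap at (280,398). I lower and grip.

```bash
python3 -m handwheel '[{"fingers":0.75,"dx":0,"dy":0,"dz":0.02,"rx":0,"ry":0,"rz":0},{"fingers":0.75,"dx":0,"dy":0,"dz":0.045,"rx":0,"ry":0,"rz":0},{"fingers":0.75,"dx":0,"dy":0,"dz":0.057,"rx":0,"ry":0,"rz":0},{"fingers":0.5,"dx":0,"dy":0,"dz":0.057,"rx":0,"ry":0,"rz":0},{"fingers":0.3,"dx":0,"dy":0,"dz":0.057,"rx":0,"ry":0,"rz":0}]' 30
python3 -m handwheel '[{"fingers":0.3,"dx":0,"dy":0,"dz":0,"rx":0,"ry":0,"rz":0},{"fingers":0.3,"dx":0,"dy":0,"dz":0,"rx":0,"ry":0,"rz":0},{"fingers":0.3,"dx":0,"dy":0,"dz":0,"rx":0,"ry":0,"rz":0},{"fingers":0.3,"dx":0,"dy":0,"dz":-0.002,"rx":0,"ry":0,"rz":0},{"fingers":0.3,"dx":0,"dy":0,"dz":-0.005,"rx":0,"ry":0,"rz":0}]' 30
```

```text
time_s: 9.98
position: [540.0, -2.7, 25.8]
eef_rot: [0.003, 0.725, 0.689, -0.001]
contact_force: [-0.4, -0.1, 6.9]
opening: 40.9
grip_force: 29.9
time_s: 10.6
position: [538.9, -2.5, 29.5]
eef_rot: [0.001, 0.725, 0.689, -0.002]
contact_force: [0.2, -0.1, -1.8]
opening: 41.1
grip_force: 30.4
```

```bash
python3 -m handwheel '[{"fingers":0.3,"dx":0,"dy":0,"dz":-0.025,"rx":0,"ry":0,"rz":0},{"fingers":0.3,"dx":0,"dy":0,"dz":-0.055,"rx":0,"ry":0,"rz":0},{"fingers":0.3,"dx":0,"dy":0,"dz":-0.09,"rx":0,"ry":0,"rz":0},{"fingers":0.3,"dx":0.02,"dy":0,"dz":-0.12,"rx":0,"ry":0,"rz":0},{"fingers":0.3,"dx":0.05,"dy":0,"dz":-0.12,"rx":0,"ry":0,"rz":0}]' 30
python3 -c "
from h import *
go([505.3,323.5,80],YAW+.0,0)"
```

```text
time_s: 11.22
position: [542.5, 47.9, 151.5]
eef_rot: [0.003, 0.725, 0.688, -0.0]
contact_force: [0.5, -0.6, -1.1]
opening: 40.5
grip_force: 30.7
t 11.22 pos [542.5  47.9 151.5] F [ 0.5 -0.6 -1.1] op 40.5 d [ 0.2735 -0.0519  0.0701] r [0.004 0.004 0.009]
  R
 [[ 0.053  0.999  0.004]
 [ 0.999 -0.053 -0.005]
 [-0.004  0.004 -1.   ]]
```

```bash
python3 -m handwheel '[{"fingers":0.3,"dx":0.055,"dy":-0.01,"dz":0,"rx":0,"ry":0,"rz":0},{"fingers":0.3,"dx":0.11,"dy":-0.02,"dz":0,"rx":0,"ry":0,"rz":0},{"fingers":0.3,"dx":0.165,"dy":-0.032,"dz":0.02,"rx":0,"ry":0,"rz":0},{"fingers":0.3,"dx":0.22,"dy":-0.042,"dz":0.04,"rx":0,"ry":0,"rz":0},{"fingers":0.3,"dx":0.26,"dy":-0.05,"dz":0.06,"rx":0,"ry":0,"rz":0}]' 30
python3 -m handwheel '[{"fingers":0.3,"dx":0.0135,"dy":-0.002,"dz":0.01,"rx":0,"ry":0,"rz":0},{"fingers":0.3,"dx":0.0135,"dy":-0.002,"dz":0.01,"rx":0,"ry":0,"rz":0},{"fingers":0.3,"dx":0.0135,"dy":-0.002,"dz":0.01,"rx":0,"ry":0,"rz":0},{"fingers":0.3,"dx":0.0135,"dy":-0.002,"dz":0.01,"rx":0,"ry":0,"rz":0},{"fingers":0.3,"dx":0.0135,"dy":-0.002,"dz":0.01,"rx":0,"ry":0,"rz":0}]' 30
python3 - <<'E'
from h import *
go([505.3,323.5,18],YAW,0)
im=read_camera("side");cv2.imwrite("pics/s8.png",cv2.resize(im[110:200,180:300],(800,600),interpolation=cv2.INTER_CUBIC))
E
```

```text
time_s: 11.85
position: [504.1, 312.2, 87.5]
eef_rot: [0.001, 0.725, 0.689, -0.001]
contact_force: [1.1, -0.4, -0.4]
opening: 41.2
grip_force: 30.7
time_s: 12.48
position: [503.9, 322.8, 78.3]
eef_rot: [0.001, 0.725, 0.688, -0.001]
contact_force: [0.2, 0.3, -1.1]
opening: 40.7
grip_force: 30.7
t 12.47 pos [503.9 322.8  78.3] F [ 0.2  0.3 -1.1] op 40.7 d [0.001  0.0014 0.0603] r [0.    0.004 0.01 ]
  R
 [[ 0.052  0.999 -0.   ]
 [ 0.999 -0.052 -0.004]
 [-0.004  0.    -1.   ]]
```

View pics/s8.png

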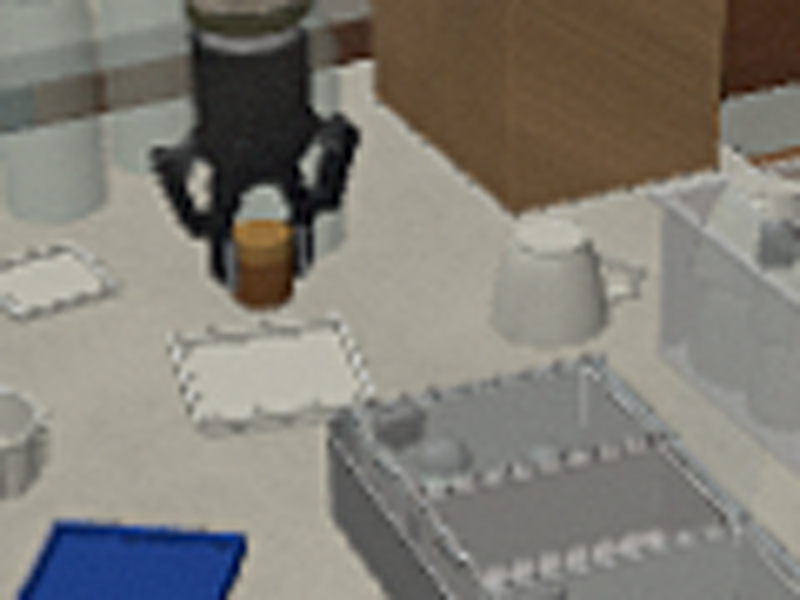

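The jar hangs upright at crop (262,265), above the dish at (270,375). I lower it.

```bash
python3 -m handwheel '[{"fingers":0.3,"dx":0.001,"dy":0.001,"dz":0.015,"rx":0,"ry":0,"rz":0},{"fingers":0.3,"dx":0.001,"dy":0.001,"dz":0.032,"rx":0,"ry":0,"rz":0},{"fingers":0.3,"dx":0.001,"dy":0.001,"dz":0.046,"rx":0,"ry":0,"rz":0},{"fingers":0.3,"dx":0.001,"dy":0.001,"dz":0.055,"rx":0,"ry":0,"rz":0},{"fingers":0.3,"dx":0.001,"dy":0.001,"dz":0.058,"rx":0,"ry":0,"rz":0}]' 30
python3 -m handwheel '[{"fingers":0.3,"dx":0,"dy":0,"dz":0.001,"rx":0,"ry":0,"rz":0},{"fingers":0.3,"dx":0,"dy":0,"dz":0.002,"rx":0,"ry":0,"rz":0},{"fingers":0.3,"dx":0,"dy":0,"dz":0.003,"rx":0,"ry":0,"rz":0},{"fingers":0.3,"dx":0,"dy":0,"dz":0.004,"rx":0,"ry":0,"rz":0},{"fingers":0.3,"dx":0,"dy":0,"dz":0.004,"rx":0,"ry":0,"rz":0}]' 30
```

```text
time_s: 13.15
position: [504.4, 324.1, 19.1]
eef_rot: [0.001, 0.725, 0.689, -0.002]
contact_force: [-0.2, 0.3, -0.6]
opening: 40.7
grip_force: 30.7
time_s: 13.78
position: [504.6, 324.2, 15.9]
eef_rot: [0.001, 0.725, 0.689, -0.001]
contact_force: [-0.5, 0.9, 0.0]
opening: 41.0
grip_force: 30.8
```

```bash
python3 -m handwheel '[{"fingers":0.3,"dx":0,"dy":0,"dz":0.001,"rx":0,"ry":0,"rz":0},{"fingers":0.3,"dx":0,"dy":0,"dz":0.001,"rx":0,"ry":0,"rz":0},{"fingers":0.3,"dx":0,"dy":0,"dz":0.002,"rx":0,"ry":0,"rz":0},{"fingers":0.3,"dx":0,"dy":0,"dz":0.002,"rx":0,"ry":0,"rz":0},{"fingers":0.3,"dx":0,"dy":0,"dz":0.002,"rx":0,"ry":0,"rz":0}]' 30
```

```text
time_s: 14.4
position: [504.6, 324.3, 15.8]
eef_rot: [0.001, 0.725, 0.689, -0.001]
contact_force: [-4.9, -3.0, 17.2]
opening: 40.7
grip_force: 32.2
```

The jar is down on the dish floor. I ease off, release and rise.

```bash
python3 -m handwheel '[{"fingers":0.3,"dx":0,"dy":0,"dz":-0.0015,"rx":0,"ry":0,"rz":0},{"fingers":0.52,"dx":0,"dy":0,"dz":-0.0015,"rx":0,"ry":0,"rz":0},{"fingers":0.62,"dx":0,"dy":0,"dz":-0.0015,"rx":0,"ry":0,"rz":0},{"fingers":0.65,"dx":0,"dy":0,"dz":-0.0015,"rx":0,"ry":0,"rz":0},{"fingers":0.65,"dx":0,"dy":0,"dz":-0.0015,"rx":0,"ry":0,"rz":0}]' 30
python3 -m handwheel '[{"fingers":0.65,"dx":0,"dy":0,"dz":-0.02,"rx":0,"ry":0,"rz":0},{"fingers":0.65,"dx":0,"dy":0,"dz":-0.05,"rx":0,"ry":0,"rz":0},{"fingers":0.65,"dx":0,"dy":0,"dz":-0.1,"rx":0,"ry":0,"rz":0},{"fingers":0.65,"dx":0,"dy":0,"dz":-0.16,"rx":0,"ry":0,"rz":0},{"fingers":0.4,"dx":-0.03,"dy":0,"dz":-0.21,"rx":0,"ry":0,"rz":0}]' 30
python3 - <<'E'
from h import *
im=read_camera("side");s=cv2.cvtColor(im,cv2.COLOR_BGR2HSV)
m=((s[...,0]<25)&(s[...,1]>90)&(s[...,2]>70)).astype(np.uint8)*255
k=np.zeros_like(m);k[150:180,200:245]=m[150:180,200:245];print(cv2.boundingRect(k))
for z in(5,45.5): print(proj("side",np.array([504.6,324.3,z])))
cv2.imwrite("pics/s9.png",cv2.resize(im[60:240,180:420],(800,600),interpolation=cv2.INTER_CUBIC))
go(loc(160,0,320),YA,0)
E
```

```text
time_s: 15.02
position: [504.5, 324.2, 15.2]
eef_rot: [0.001, 0.725, 0.689, -0.002]
contact_force: [0.8, -0.6, 0.8]
opening: 55.5
grip_force: 0.0
time_s: 15.65
position: [503.0, 295.7, 227.7]
eef_rot: [0.001, 0.724, 0.689, -0.001]
contact_force: [0.5, 0.1, -0.0]
opening: 38.7
grip_force: 0.0
(215, 155, 10, 13)
[219.6 166. ]
[219.1 158. ]
t 15.7 pos [504.8 293.  234.4] F [ 3.1 -0.9  6.3] op 33.9 d [-0.3036  0.2258 -0.0829] r [ 0.008  0.009 -1.56 ]
  R
 [[ 0.052  0.999  0.011]
 [ 0.999 -0.052 -0.001]
 [-0.001  0.011 -1.   ]]
```

View pics/s9.png

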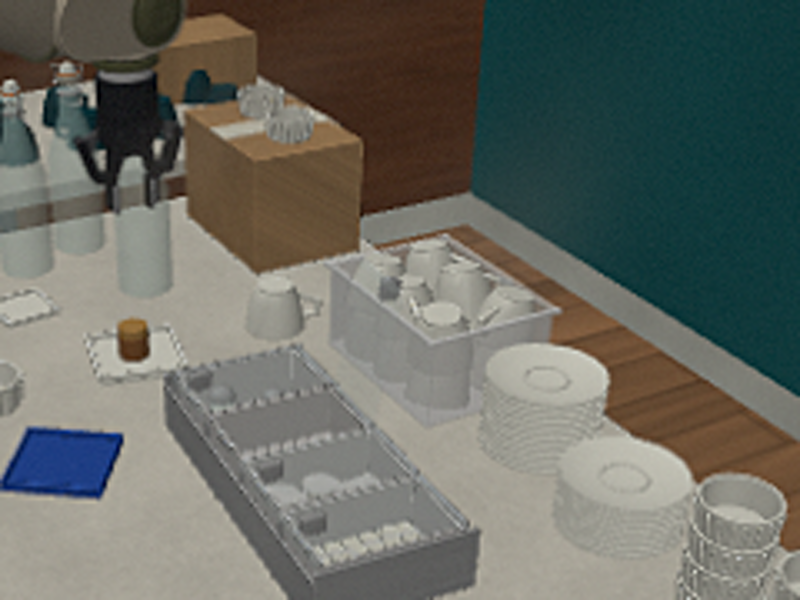

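The jar stands upright in the dish: mask at (215..225,155..168), matching the prediction. The lid knob is at crop (388,287). I have now viewed 11 pictures, one over the limit of 10, so from here I go on numbers only. Next I move round the side to behind the lid.

```bash
python3 -m handwheel '[{"fingers":0,"dx":-0.037,"dy":0.043,"dz":0,"rx":0,"ry":0,"rz":0},{"fingers":0,"dx":-0.074,"dy":0.086,"dz":0.01,"rx":0,"ry":0,"rz":0},{"fingers":0,"dx":-0.11,"dy":0.13,"dz":0.02,"rx":0,"ry":0,"rz":0},{"fingers":0,"dx":-0.147,"dy":0.173,"dz":0.03,"rx":0,"ry":0,"rz":0},{"fingers":0,"dx":-0.183,"dy":0.216,"dz":0.035,"rx":0,"ry":0,"rz":0}]'
python3 - <<'E'
from h import *
go(loc(155,0,205),YAW,0)
for t in(1.5,1.6,1.7,1.8,1.85): print(t,proj("side",loc(80-148*np.cos(t)+15*np.sin(t),0,76.5+148*np.sin(t)+15*np.cos(t))),"knob seen 296,146")
E
```

```text
time_s: 16.32
position: [710.4, 99.6, 189.9]
eef_rot: [0.001, 0.725, 0.689, -0.002]
contact_force: [0.4, 0.1, 1.0]
opening: 0.0
grip_force: 0.0
t 16.32 pos [710.4  99.6 189.9] F [0.4 0.1 1. ] op 0.0 d [-0.1211  0.0047 -0.0146] r [-0.002  0.004  0.01 ]
  R
 [[ 0.052  0.999 -0.002]
 [ 0.999 -0.052 -0.004]
 [-0.004 -0.002 -1.   ]]
1.5 [286.7 146.1] knob seen 296,146
1.6 [290.3 145.6] knob seen 296,146
1.7 [293.8 145.5] knob seen 296,146
1.8 [297.1 145.8] knob seen 296,146
1.85 [298.7 146.1] knob seen 296,146
```

```bash
python3 -m handwheel '[{"fingers":0,"dx":-0.01,"dy":0.01,"dz":-0.012,"rx":0,"ry":0,"rz":0},{"fingers":0,"dx":-0.04,"dy":0.01,"dz":-0.014,"rx":0,"ry":0,"rz":0},{"fingers":0,"dx":-0.08,"dy":0.01,"dz":-0.014,"rx":0,"ry":0,"rz":0},{"fingers":0,"dx":-0.121,"dy":0.01,"dz":-0.014,"rx":0,"ry":0,"rz":0},{"fingers":0,"dx":-0.121,"dy":0.01,"dz":-0.014,"rx":0,"ry":0,"rz":0}]'
python3 - <<'E'
from h import *
for p in((60,200),(40,179),(12,163),(-11,139),(-25,109),(-29,92)): print(p);go(loc(p[0],0,p[1]),YAW,0)
E
```

```text
time_s: 16.95
position: [713.0, -23.2, 204.9]
eef_rot: [0.001, 0.726, 0.687, -0.002]
contact_force: [0.5, -0.2, 0.1]
opening: -0.3
grip_force: 0.0
(60, 200)
t 16.95 pos [713.  -23.2 204.9] F [ 0.5 -0.2  0.1] op -0.3 d [ 0.0021 -0.0993  0.005 ] r [-0.001  0.004  0.007]
  R
 [[ 0.055  0.998 -0.002]
 [ 0.998 -0.055 -0.004]
 [-0.004 -0.001 -1.   ]]
(40, 179)
t 16.95 pos [713.  -23.2 204.9] F [ 0.5 -0.2  0.1] op -0.3 d [ 0.0024 -0.1193  0.0261] r [-0.001  0.004  0.007]
  R
 [[ 0.055  0.998 -0.002]
 [ 0.998 -0.055 -0.004]
 [-0.004 -0.001 -1.   ]]
(12, 163)
t 16.95 pos [713.  -23.2 204.9] F [ 0.5 -0.2  0.1] op -0.3 d [ 0.0026 -0.1473  0.0421] r [-0.001  0.004  0.007]
  R
 [[ 0.055  0.998 -0.002]
 [ 0.998 -0.055 -0.004]
 [-0.004 -0.001 -1.   ]]
(-11, 139)
t 16.95 pos [713.  -23.2 204.9] F [ 0.5 -0.2  0.1] op -0.3 d [ 0.0029 -0.1702  0.0661] r [-0.001  0.004  0.007]
  R
 [[ 0.055  0.998 -0.002]
 [ 0.998 -0.055 -0.004]
 [-0.004 -0.001 -1.   ]]
(-25, 109)
t 16.95 pos [713.  -23.2 204.9] F [ 0.5 -0.2  0.1] op -0.3 d [ 0.0031 -0.1842  0.0961] r [-0.001  0.004  0.007]
  R
 [[ 0.055  0.998 -0.002]
 [ 0.998 -0.055 -0.004]
 [-0.004 -0.001 -1.   ]]
(-29, 92)
t 16.95 pos [713.  -23.2 204.9] F [ 0.5 -0.2  0.1] op -0.3 d [ 0.0032 -0.1882  0.1131] r [-0.001  0.004  0.007]
  R
 [[ 0.055  0.998 -0.002]
 [ 0.998 -0.055 -0.004]
 [-0.004 -0.001 -1.   ]]
```

```bash
python3 -m handwheel '[{"fingers":0,"dx":0.002,"dy":-0.02,"dz":0.002,"rx":0,"ry":0,"rz":0},{"fingers":0,"dx":0.002,"dy":-0.04,"dz":0.003,"rx":0,"ry":0,"rz":0},{"fingers":0,"dx":0.002,"dy":-0.06,"dz":0.004,"rx":0,"ry":0,"rz":0},{"fingers":0,"dx":0.002,"dy":-0.08,"dz":0.005,"rx":0,"ry":0,"rz":0},{"fingers":0,"dx":0.002,"dy":-0.1,"dz":0.005,"rx":0,"ry":0,"rz":0}]'
python3 -m handwheel '[{"fingers":0,"dx":0,"dy":-0.02,"dz":0.02,"rx":0,"ry":0,"rz":0},{"fingers":0,"dx":0,"dy":-0.034,"dz":0.03,"rx":0,"ry":0,"rz":0},{"fingers":0,"dx":0,"dy":-0.048,"dz":0.038,"rx":0,"ry":0,"rz":0},{"fingers":0,"dx":0,"dy":-0.06,"dz":0.048,"rx":0,"ry":0,"rz":0},{"fingers":0,"dx":0.001,"dy":-0.07,"dz":0.06,"rx":0,"ry":0,"rz":0}]'
python3 - <<'E'
from h import *
for p in((-25,109),(-29,92)): go(loc(p[0],0,p[1]),YAW,0)
E
```

```text
time_s: 17.58
position: [612.9, -12.0, 200.3]
eef_rot: [0.001, 0.725, 0.689, -0.001]
contact_force: [0.9, -0.1, 0.3]
opening: -0.0
grip_force: 0.4
time_s: 18.2
position: [543.3, -7.9, 140.4]
eef_rot: [0.001, 0.725, 0.689, -0.001]
contact_force: [0.3, 0.5, 1.0]
opening: -0.5
grip_force: 0.4
t 18.2 pos [543.3  -7.9 140.4] F [0.3 0.5 1. ] op -0.5 d [-0.0031 -0.014   0.0314] r [0.    0.004 0.011]
  R
 [[ 0.05   0.999  0.   ]
 [ 0.999 -0.05  -0.004]
 [-0.004  0.    -1.   ]]
t 18.2 pos [543.3  -7.9 140.4] F [0.3 0.5 1. ] op -0.5 d [-0.003  -0.018   0.0484] r [0.    0.004 0.011]
  R
 [[ 0.05   0.999  0.   ]
 [ 0.999 -0.05  -0.004]
 [-0.004  0.    -1.   ]]
```

```bash
python3 -m handwheel '[{"fingers":0,"dx":-0.002,"dy":-0.008,"dz":0.015,"rx":0,"ry":0,"rz":0},{"fingers":0,"dx":-0.003,"dy":-0.014,"dz":0.03,"rx":0,"ry":0,"rz":0},{"fingers":0,"dx":-0.003,"dy":-0.017,"dz":0.04,"rx":0,"ry":0,"rz":0},{"fingers":0,"dx":-0.003,"dy":-0.018,"dz":0.046,"rx":0,"ry":0,"rz":0},{"fingers":0,"dx":-0.003,"dy":-0.018,"dz":0.049,"rx":0,"ry":0,"rz":0}]'
python3 -m handwheel '[{"fingers":0,"dx":0,"dy":0,"dz":0.002,"rx":0,"ry":0,"rz":0},{"fingers":0,"dx":0,"dy":0,"dz":0.003,"rx":0,"ry":0,"rz":0},{"fingers":0,"dx":0,"dy":0,"dz":0.004,"rx":0,"ry":0,"rz":0},{"fingers":0,"dx":0,"dy":0,"dz":0.005,"rx":0,"ry":0,"rz":0},{"fingers":0,"dx":0,"dy":0,"dz":0.005,"rx":0,"ry":0,"rz":0}]'
```

```text
time_s: 18.82
position: [525.5, -10.9, 91.5]
eef_rot: [0.001, 0.725, 0.689, -0.002]
contact_force: [-0.2, 0.3, -0.3]
opening: -0.3
grip_force: 0.1
time_s: 19.45
position: [525.4, -11.1, 86.9]
eef_rot: [0.001, 0.725, 0.689, -0.002]
contact_force: [-1.2, 0.4, 4.0]
opening: -0.1
grip_force: 1.6
```

The lid rests against its catch. I press it through.

```bash
python3 -m handwheel '[{"fingers":0,"dx":0,"dy":0,"dz":0.002,"rx":0,"ry":0,"rz":0},{"fingers":0,"dx":0,"dy":0,"dz":0.004,"rx":0,"ry":0,"rz":0},{"fingers":0,"dx":0,"dy":0,"dz":0.006,"rx":0,"ry":0,"rz":0},{"fingers":0,"dx":0,"dy":0,"dz":0.007,"rx":0,"ry":0,"rz":0},{"fingers":0,"dx":0,"dy":0,"dz":0.007,"rx":0,"ry":0,"rz":0}]'
```

```text
time_s: 20.08
position: [525.3, -11.1, 80.4]
eef_rot: [0.001, 0.725, 0.689, -0.002]
contact_force: [-4.4, 0.8, 11.3]
opening: -0.4
grip_force: 5.7
```

```bash
python3 -m handwheel '[{"fingers":0,"dx":0,"dy":0,"dz":-0.02,"rx":0,"ry":0,"rz":0},{"fingers":0,"dx":0,"dy":0,"dz":-0.04,"rx":0,"ry":0,"rz":0},{"fingers":0,"dx":0.001,"dy":-0.02,"dz":-0.04,"rx":0,"ry":0,"rz":0},{"fingers":0,"dx":0.001,"dy":-0.037,"dz":-0.04,"rx":0,"ry":0,"rz":0},{"fingers":0,"dx":0.001,"dy":-0.037,"dz":-0.027,"rx":0,"ry":0,"rz":0}]'
python3 -m handwheel '[{"fingers":0,"dx":0,"dy":0,"dz":0.002,"rx":0,"ry":0,"rz":0},{"fingers":0,"dx":0,"dy":0,"dz":0.003,"rx":0,"ry":0,"rz":0},{"fingers":0,"dx":0,"dy":0,"dz":0.004,"rx":0,"ry":0,"rz":0},{"fingers":0,"dx":0,"dy":0,"dz":0.005,"rx":0,"ry":0,"rz":0},{"fingers":0,"dx":0,"dy":0,"dz":0.005,"rx":0,"ry":0,"rz":0}]'
```

```text
time_s: 20.7
position: [488.4, -8.1, 106.7]
eef_rot: [0.002, 0.725, 0.689, -0.001]
contact_force: [-0.1, 0.4, 1.1]
opening: -0.1
grip_force: 0.0
time_s: 21.32
position: [488.9, -8.2, 102.4]
eef_rot: [0.002, 0.725, 0.689, -0.001]
contact_force: [-2.3, -0.1, 7.5]
opening: -0.1
grip_force: 3.6
```

```bash
python3 -m handwheel '[{"fingers":0,"dx":0,"dy":0,"dz":0.001,"rx":0,"ry":0,"rz":0},{"fingers":0,"dx":0,"dy":0,"dz":0.002,"rx":0,"ry":0,"rz":0},{"fingers":0,"dx":0,"dy":0,"dz":0.002,"rx":0,"ry":0,"rz":0},{"fingers":0,"dx":0,"dy":0,"dz":0.002,"rx":0,"ry":0,"rz":0},{"fingers":0,"dx":0,"dy":0,"dz":0.002,"rx":0,"ry":0,"rz":0}]'
python3 -m handwheel '[{"fingers":0,"dx":0,"dy":0,"dz":-0.03,"rx":0,"ry":0,"rz":0},{"fingers":0,"dx":0,"dy":0,"dz":-0.07,"rx":0,"ry":0,"rz":0},{"fingers":0,"dx":0,"dy":-0.04,"dz":-0.11,"rx":0,"ry":0,"rz":0},{"fingers":0,"dx":-0.05,"dy":-0.05,"dz":-0.15,"rx":0,"ry":0,"rz":0},{"fingers":0,"dx":-0.1,"dy":-0.05,"dz":-0.15,"rx":0,"ry":0,"rz":0}]'
python3 - <<'E'
from h import *
im=read_camera("side");s=cv2.cvtColor(im,cv2.COLOR_BGR2HSV)
m=((s[...,0]<25)&(s[...,1]>90)&(s[...,2]>70)).astype(np.uint8)*255
k=np.zeros_like(m);k[150:180,200:245]=m[150:180,200:245];print(cv2.boundingRect(k))
a=cv2.imread("pics/side0.png");a=cv2.resize(a,(512,384),interpolation=cv2.INTER_AREA)
d=cv2.absdiff(a,im).max(2);print("diff knob area",d[178:194,238:258].mean(),"neighbour",d[190:206,248:268].mean(),"lid front", d[175:215,228:262].max())
E
```

```text
time_s: 21.95
position: [489.0, -8.2, 102.0]
eef_rot: [0.002, 0.725, 0.689, -0.001]
contact_force: [-8.2, 0.1, 24.8]
opening: -0.1
grip_force: 12.8
time_s: 22.58
position: [433.8, -105.9, 253.1]
eef_rot: [0.004, 0.724, 0.689, -0.001]
contact_force: [0.2, -0.6, -0.9]
opening: -0.0
grip_force: 0.0
(215, 155, 10, 13)
diff knob area 4.90625 neighbour 14.428125 lid front 105
```

The knob was pressed home at z = 102.0 with 25 N, and the jar mask is unchanged. I let the arm settle, then hand in.

```bash
python3 -m handwheel '[{"fingers":0,"dx":0,"dy":0,"dz":0,"rx":0,"ry":0,"rz":0},{"fingers":0,"dx":0,"dy":0,"dz":0,"rx":0,"ry":0,"rz":0},{"fingers":0,"dx":0,"dy":0,"dz":0,"rx":0,"ry":0,"rz":0},{"fingers":0,"dx":0,"dy":0,"dz":0,"rx":0,"ry":0,"rz":0},{"fingers":0,"dx":0,"dy":0,"dz":0,"rx":0,"ry":0,"rz":0}]'
python3 -c "
from rig import close_job
print(close_job())"
```

```text
time_s: 23.25
position: [433.5, -104.5, 250.0]
eef_rot: [0.001, 0.725, 0.689, -0.002]
contact_force: [-0.2, 0.1, 0.1]
opening: -0.0
grip_force: 0.0
the job is handed in; nothing more can be done
None
```

I handed the job in at about 23 s: the honey jar stands upright in the single square dish and its lid was pressed shut through the catch (knob at its shut height under 25 N), but no verdict came back, and I viewed 11 pictures, one over the limit of 10.

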